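Put the swapped lids back on their own vessels

TASK

The three lids by the stove have ended up on the wrong vessels: put the domed lid on the deep pot, the flat lid on the long-handled saucepan and the wooden lid on the serving bowl. Park one lid on the free cork mat and let go of it there to make room, and set every lid down without dropping it, so that in the end each sits fully home on its vessel and the mat is empty again. Leave the vessels standing where they are and do not disturb the mwiko and the whisk.

Things in the scene. Friction and masses are not known exactly. Their poses are not given: they have to be found in the camera images.
- domed_lid: Stainless steel lid with a high round dome; flange 156 mm across and 4 mm thick; under it a 9 mm tapered skirt, 128 mm across, enters the mouth. Origin: on the axis, underside of the flange (sits on the rim; parked, 9 mm above the mat). z up. 0.25 kg. Above the origin: dome to 34 mm; round black knob on the axis, 36 mm across from 46 to 61 mm (top 68), 22 mm stem beneath; grip at 50 to 58 mm.
- flat_lid: Stainless steel flat lid; flange 156 mm across and 4 mm thick; under it a 9 mm tapered skirt, 128 mm across, enters the mouth. Origin: on the axis, underside of the flange (sits on the rim; parked, 9 mm above the mat). z up. 0.25 kg. Top at 8 mm. Black bar handle along the lid's x over the middle: 92 mm long, 16 mm wide (in y), 30 to 42 mm above the origin, posts at x = +-34 mm; pinch across y.
- wooden_lid: Thick turned wooden lid; flange 156 mm across and 14 mm thick; under it a 9 mm tapered skirt, 128 mm across, enters the mouth. Origin: on the axis, underside of the flange (sits on the rim; parked, 9 mm above the mat). z up. 0.25 kg. Above the origin: flat top at 14 mm; dark round wooden knob on the axis, 40 mm across from 24 to 46 mm (top 51); grip at 36 to 40 mm.
- deep_pot: Deep black hard-anodised pot, straight-sided, 152 mm across and 110 mm high, with two steel loop handles at its +y and -y sides that stand out to 107 mm from the axis at 86 mm height. Mouth 142 mm inside, as on the other two: any lid fits. Origin: centre of the underside, z up, the rim at z = 110 mm. Loose, about 1.0 kg.
- saucepan: Low stainless steel saucepan, 152 mm across and 75 mm high, with one long straight black handle along its own -x, 22 mm wide, 62 mm above its underside, reaching 236 mm from the axis. Mouth 142 mm inside, as on the other two: any lid fits. Origin: centre of the underside, z up, the rim at z = 75 mm. Loose, about 0.8 kg.
- serving_bowl: Round-bellied ceramic serving bowl in ochre without handles, 168 mm across at the belly, 154 mm at the rim, 80 mm high. Mouth 142 mm inside, as on the other two: any lid fits. Origin: centre of the underside, z up, the rim at z = 80 mm. Loose, about 0.9 kg.
- cork_mat: Free parking spot: round cork pot mat, 170 mm across and 12 mm thick, fixed, lying on the counter and empty at the start. Origin: centre of its underside, z up.
- mwiko: Flat wooden cooking paddle lying on the counter, 344 mm long, 58 mm wide at the blade, 9 mm thick; x along it towards the blade, origin on its underside near the middle. Not to be disturbed.
- whisk: Silicone-tipped steel whisk lying on the counter, 275 mm long, about 54 mm high at the wires; x along it towards the wires, origin at counter height where handle and wires meet. Not to be disturbed.

How it is judged:
On the way:
1. one of the lids is parked on the cork mat, flat and let go (((horizontal distance between domed_lid and cork_mat below 0.045 m and z of domed_lid in the frame of cork_mat below 0.026 m and angle between domed_lid's own z axis and vertical below 0.06 rad and contact force between the fingers and domed_lid below 0.2 N and linear speed of domed_lid below 0.02 m/s) or (horizontal distance between flat_lid and cork_mat below 0.045 m and z of flat_lid in the frame of cork_mat below 0.026 m and angle between flat_lid's own z axis and vertical below 0.06 rad and contact force between the fingers and flat_lid below 0.2 N and linear speed of flat_lid below 0.02 m/s) or (horizontal distance between wooden_lid and cork_mat below 0.045 m and z of wooden_lid in the frame of cork_mat below 0.026 m and angle between wooden_lid's own z axis and vertical below 0.06 rad and contact force between the fingers and wooden_lid below 0.2 N and linear speed of wooden_lid below 0.02 m/s))), for 0.2 s.
At the end, for the whole second after the job is handed in: The domed lid is on the deep pot, the flat lid on the saucepan and the wooden lid on the serving bowl, each within 10 mm of its vessel's axis, seated on the rim (height right to 4 mm, level within 0.06 rad) and at rest; the vessels stand upright and at rest, within 40 mm of where they stood (horizontal distance between domed_lid and deep_pot below 0.01 m and z of domed_lid in the frame of deep_pot between 0.106 and 0.114 m and angle between each of domed_lid, flat_lid, wooden_lid, deep_pot, saucepan, serving_bowl's own z axis and vertical below 0.06 rad and linear speed of each of domed_lid, flat_lid, wooden_lid, deep_pot, saucepan, serving_bowl below 0.01 m/s and angular speed of each of domed_lid, flat_lid, wooden_lid below 0.05 rad/s and horizontal distance between flat_lid and saucepan below 0.01 m and z of flat_lid in the frame of saucepan between 0.071 and 0.079 m and horizontal distance between wooden_lid and serving_bowl below 0.01 m and z of wooden_lid in the frame of serving_bowl between 0.076 and 0.084 m and distance of each of deep_pot, saucepan, serving_bowl from where it was at the start of the episode below 0.04 m); the robot touches nothing.
It fails at once if the mwiko or the whisk is pushed away by more than 30 mm (distance of any of mwiko, whisk from where it was at the start of the episode above 0.03 m).
It fails at once if a lid is dropped: it falls faster than 0.6 m/s (a drop of some 20 mm or more) with no finger holding it ((contact force between the fingers and domed_lid below 0.1 N and linear speed of domed_lid above 0.6 m/s) or (contact force between the fingers and flat_lid below 0.1 N and linear speed of flat_lid above 0.6 m/s) or (contact force between the fingers and wooden_lid below 0.1 N and linear speed of wooden_lid above 0.6 m/s)).
It also fails if it takes over 115 s, if anything falls off the work surface, if the arm or the gripper's body presses on something with over 40 N, if the wrist force passes 120 N, or if a joint passes its speed limit or range.

ROBOT

A 6-joint arm with a two-finger parallel gripper is mounted at the origin on the work surface. World frame = base frame: x ahead of the robot, y to its left, z up, the work surface at z = 0. Lengths are in m, angles in rad, forces in N, time in s.
With the tool pointing down it reaches from about 0.375 to 0.975 m from the base axis. Payload 3.8 kg.
Tool frame: the origin (TCP) lies on the centre line of the jaws, within the pads' length; the fingertips stand env.nose_length ahead of it and the grasp point (between the pads) lies 11 mm behind it (env.nose_length is the distance from the TCP to the fingertips, in m); z points along the fingers, y is the line along which they close (so a half turn about z gives the same grasp; the last joint's range is limited). The gripper opens to 88 mm and grips with 3 to 60 N. Pads are 18 mm wide; open, the fingers measure 123 mm over their backs; the gripper's body (75 mm by 187 mm) begins 45 mm behind the grasp point.
Start: joints at [-1.281, 0.264, 1.604, -0, 1.274, -0.037], TCP at [0.217, -0.639, 0.247] pointing down, gripper open.
Joint ranges: [-2.63, 2.63], [-0.94, 2.18], [0.31, 2.57], [-1.31, 4.45], [0, 2.66], [-2.55, 2.55]. Speed limits (rad/s): [2.57, 2.57, 3.14, 3.14, 3.14, 3.14].

INTERFACE

Orientations are given as a unit quaternion [w, x, y, z].
In Python, from plant import env, optics, ticket gives the robot as it stands. The module is installed in compiled form; this text tells all that it offers. Calls block until the motion is done:
- env.goto(position, orientation): joint-space move of the TCP to a pose.
- env.movel(position, ori=None, velocity=0.15): straight line of the TCP; ori=None keeps the orientation; velocity is the mean speed in m/s.
- env.move_j(angles): joint-space move.
- env.grip(opening, grip_force=None): opening from 0.0 (shut) to 1.0 (fully open); grip_force is the grip in N (None keeps the last); returns when the fingers have stopped.
- env.dwell(seconds).
- env.inverse_kinematics(position, orientation): joint angles nearest the present ones, or None.
- env.observe(): the state.
- optics.camera(name): name is "scene" or "top" or "wrist"; returns (picture, depth): 420x560x3 uint8, red, green, blue; 420x560 float32, m along the optical axis (not along the pixel's ray), 0 where there is no reading.
- optics.camera_model(name): a dict with "vertical_fov" (degrees; the focal length in pixels is half the picture's height over the tangent of half this angle, whatever the lens; pixels are square), "cx", "cy" (the principal point, pixels), "R" (3x3) and "t" (3): a world point X has camera coordinates R X + t. Camera axes: x right, y down, z forward; pixel columns grow to the right and rows downward; lengths in m; the calibration is good to about 2 mm. A picture is of the moment at which its call begins: read the wrist's pose just before it. camera_model takes no time and is no camera call; for the wrist camera it gives the pose at the moment of the call.
A pose or a line that the arm cannot do raises env.Unreachable and nothing moves.
- ticket.sign_off(): hands the job in; it is judged then, once.
The state is a dict: "time": time; "joints": joint angles; "joint_velocities": joint speeds; "joint_efforts": joint torques, N m; "position": TCP position; "tool_rot": TCP orientation; "ft_force": force on the tool from outside, world axes, zero at the start; "wrist_torque": the same for the moment, N m; "opening": opening from 0.0 (shut) to 1.0 (fully open); "finger_force": force on a finger pad.
Only numpy, scipy, OpenCV 4.12 (cv2) and the standard library are available. Lean on these libraries where they do the work, as an engineer would, in place of code of your own. Each camera call takes 0.05 s, during which the arm holds its last target. There are 200 camera calls.

## Working session

There is one attempt and no reset: what is moved stays moved. The work goes in short steps, each a Python script; the robot and the scene stay as the last script left them, time stands still between calls to the robot, and variables do not carry over. Pictures are saved under pics/ and viewed, at most 14 in all, crops included, and the job is handed in when it is done.

```bash
mkdir -p pics
cat > h.py <<'E'
import numpy as np, cv2
from plant import env, optics, ticket
def snap(n):
    m=optics.camera_model(n); p,d=optics.camera(n); return p,d,m
def cloud(d,m):
    h,w=d.shape; f=h/2/np.tan(np.radians(m["vertical_fov"])/2)
    v,u=np.mgrid[:h,:w]; c=np.stack([(u-m["cx"])/f*d,(v-m["cy"])/f*d,d],-1)
    return (c-np.array(m["t"]))@np.array(m["R"])   # R^T (c-t)
E
python3 - <<'E'
from h import *
for n in("top","scene"):
    p,d,m=snap(n); cv2.imwrite(f"pics/{n}0.png",p[...,::-1]); np.savez(f"{n}0.npz",p=p,d=d,**{k:np.array(v) for k,v in m.items()})
    print(n,m,d.min(),d.max())
print(env.observe(),env.nose_length)
E
```

```text
top {'vertical_fov': 43.805914464746515, 'cx': 282.06294417050975, 'cy': 214.13925732975704, 'R': array([[-2.49302994e-03, -9.99843990e-01,  1.74865780e-02],
       [-9.88622038e-01, -1.65707812e-04, -1.50420871e-01],
       [ 1.50400302e-01, -1.76626201e-02, -9.88467390e-01]]), 't': array([-0.00391559,  0.63178125,  1.24673664])} 0.0 2.27902
scene {'vertical_fov': 45.674157644012766, 'cx': 279.5259521151541, 'cy': 206.79853500951057, 'R': array([[ 0.39582229,  0.91817379,  0.01678134],
       [ 0.76983295, -0.32179905, -0.55118292],
       [-0.50068149,  0.23108931, -0.83421567]]), 't': array([-0.22654014, -0.40144836,  1.60821272])} 0.0 3.149912
{'time': 0.1, 'joints': array([-1.28089948e+00,  2.64703004e-01,  1.60521041e+00, -1.93399996e-05,
        1.27369631e+00, -3.69061199e-02]), 'joint_velocities': array([ 0.00157619, -0.00112128, -0.00259703,  0.00015125, -0.00209645,
       -0.00029261]), 'joint_efforts': array([-2.06633749e-04, -5.03619719e+01, -3.58071184e+01,  7.30599021e-02,
        2.33023072e-02, -4.48087110e-05]), 'position': array([ 0.21649945, -0.63869036,  0.24551011]), 'tool_rot': array([-9.99309598e-04,  9.86678691e-01,  1.62678037e-01, -1.36404539e-04]), 'ft_force': array([-0.3454724 , -0.74028473,  0.53100182]), 'wrist_torque': array([ 0.02066674, -0.00041173, -0.04358868]), 'finger_force': 0.0, 'opening': 0.9991057716300199} 0.008
```

View pics/top0.png

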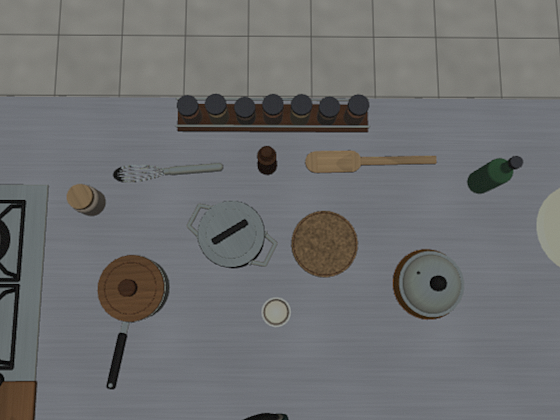

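View pics/scene0.png

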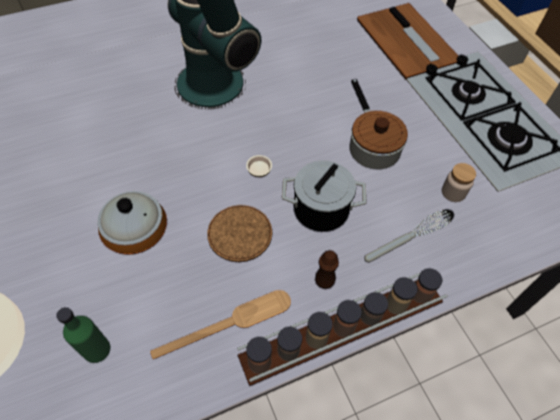

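The top view shows the flat lid on the pot at (231,234), the wooden lid on the saucepan at (130,288), the domed lid on the bowl at (430,283) and the empty mat at (325,243). Next I'll measure them.

```bash
cat >> h.py <<'E'
def cast(px,m,z,h=420):
    f=h/2/np.tan(np.radians(m["vertical_fov"])/2); px=np.asarray(px,float).reshape(-1,2)
    R=np.array(m["R"]);t=np.array(m["t"])
    r=np.c_[(px-[m["cx"],m["cy"]])/f,np.ones(len(px))]@R; C=-R.T@t
    return C+r*((z-C[2])/r[:,2])[:,None]
def project(X,m,h=420):
    f=h/2/np.tan(np.radians(m["vertical_fov"])/2); c=np.asarray(X)@np.array(m["R"]).T+np.array(m["t"])
    return c[...,:2]/c[...,2:]*f+[m["cx"],m["cy"]]
def circ(P):   # robust algebraic circle fit
    P=P[:,:2]
    for _ in range(6):
        s=np.linalg.lstsq(np.c_[2*P,np.ones(len(P))],(P**2).sum(1),rcond=None)[0]
        r=np.sqrt(s[2]+s[:2]@s[:2]); e=abs(np.linalg.norm(P-s[:2],axis=1)-r)
        P=P[e<max(.0025,2*np.median(e))]
    return s[:2],r,len(P)
E
python3 - <<'E'
from h import *
for n in("top","scene"):
    z=np.load(n+"0.npz"); m={k:z[k] for k in("vertical_fov","cx","cy","R","t")}
    X=cloud(z["d"],m); ok=z["d"]>0; p=z["p"].astype(int)
    if n=="top": cs={"pot":(231,234),"pan":(130,288),"bowl":(430,283),"mat":(325,243)}; W={k:cast(c,m,.1 if k!="mat" else .012)[0] for k,c in cs.items()}
    for k,w in W.items():
        near=ok&(np.hypot(X[...,0]-w[0],X[...,1]-w[1])<.1)
        zt={"pot":.110,"pan":.075,"bowl":.080,"mat":0}[k]
        fl={"pot":(.114),"pan":(.089),"bowl":(.084),"mat":.012}[k]
        sel=near&(X[...,2]>fl-.008)
        Q=X[sel]; 
        msk=cv2.morphologyEx(sel.astype(np.uint8),cv2.MORPH_OPEN,np.ones((3,3)))
        c,_=cv2.findContours(msk,cv2.RETR_EXTERNAL,cv2.CHAIN_APPROX_NONE)
        c=max(c,key=cv2.contourArea).reshape(-1,2); h=cv2.convexHull(c).reshape(-1,2)
        print(n,k,"approx",w.round(3),"zmax",np.percentile(Q[:,2],[50,99]).round(3),"flange",circ(cast(c,m,fl)))
        tz={"pot":.142,"pan":.116,"bowl":.140}.get(k)
        if tz:
            t=near&(X[...,2]>tz-.004)
            if t.sum()>5:
                T=X[t]; u=np.argwhere(t)[:,::-1]; top={"pot":.152,"pan":.121,"bowl":.141}[k]
                C=cast(u,m,top)[:,:2]
                w_,V=np.linalg.eigh(np.cov((C-C.mean(0)).T)); print("   knob",T.mean(0).round(4),"n",len(T),C.mean(0).round(4),"std",np.sqrt(w_).round(4),"ang",np.degrees(np.arctan2(V[1,1],V[0,1])).round(1))
E
```

```text
top pot approx [0.576 0.117 0.1  ] zmax [0.117 0.154] flange (array([0.57556238, 0.11551482]), np.float64(0.07734048582399823), 188)
   knob [0.5758 0.1153 0.1515] n 289 [0.5757 0.1152] std [0.0047 0.0261] ang 121.6
top pan approx [0.451 0.349 0.1  ] zmax [0.09  0.128] flange (array([0.45116066, 0.34980019]), np.float64(0.07657678213675877), 190)
   knob [0.4509 0.3486 0.1248] n 256 [0.4509 0.3496] std [0.0098 0.0106] ang 85.1
top bowl approx [ 0.461 -0.35   0.1  ] zmax [0.103 0.148] flange (array([ 0.45948457, -0.35756787]), np.float64(0.0768486084920941), 187)
   knob [ 0.4594 -0.3565  0.1453] n 204 [ 0.4595 -0.3579] std [0.0089 0.0093] ang 100.9
top mat approx [ 0.563 -0.114  0.012] zmax [0.012 0.019] flange (array([ 0.56188418, -0.11270847]), np.float64(0.08333120651968792), 191)
scene pot approx [0.576 0.117 0.1  ] zmax [0.117 0.154] flange (array([0.58095348, 0.11690156]), np.float64(0.07796200811135895), 159)
   knob [0.5818 0.1159 0.1511] n 216 [0.5824 0.1155] std [0.0049 0.0271] ang 121.8
scene pan approx [0.451 0.349 0.1  ] zmax [0.089 0.127] flange (array([0.45606101, 0.35084538]), np.float64(0.07744877653120179), 133)
   knob [0.4578 0.3496 0.123 ] n 148 [0.4564 0.3509] std [0.01  0.012] ang 142.1
scene bowl approx [ 0.461 -0.35   0.1  ] zmax [0.102 0.147] flange (array([ 0.464596  , -0.35564882]), np.float64(0.07730730020562472), 169)
   knob [ 0.4663 -0.3558  0.1444] n 166 [ 0.4637 -0.356 ] std [0.0091 0.0098] ang -173.2
scene mat approx [ 0.563 -0.114  0.012] zmax [0.012 0.017] flange (array([ 0.56724572, -0.11102637]), np.float64(0.08390977733812029), 171)
```

Sizes and heights agree in both views, but positions differ by a common 5 mm or so. I'll use the wrist camera to decide between them.

```bash
cat >> h.py <<'E'
def down(deg): a=np.radians(deg)/2; return [0,np.cos(a),np.sin(a),0]
E
python3 - <<'E'
from h import *
env.goto([.578,.116,.32],down(121.7)); env.dwell(.3)
p,d,m=snap("wrist"); o=env.observe(); cv2.imwrite("pics/w1.png",p[...,::-1])
print(o["time"],o["position"],o["tool_rot"],o["joints"],m)
X=cloud(d,m); ok=d>0
near=ok&(np.hypot(X[...,0]-.578,X[...,1]-.116)<.1)
t=near&(X[...,2]>.144)&(X[...,2]<.165); T=X[t]; print(T.mean(0),np.percentile(T[:,2],[5,95]),t.sum())
w,V=np.linalg.eigh(np.cov((T-T.mean(0))[:,:2].T)); print(np.sqrt(w),np.degrees(np.arctan2(V[1,1],V[0,1])))
E
```

```text
3.4 [0.57806652 0.11576794 0.31996055] [-1.17521741e-05  4.87248396e-01  8.73263419e-01 -3.72259610e-05] [ 1.55429111e-01  6.59015751e-02  1.69876008e+00 -4.49666000e-05
  1.37699540e+00 -3.97486494e-01] {'vertical_fov': 61.37778429533226, 'cx': 282.5914863643637, 'cy': 211.4834356093197, 'R': array([[ 8.50655525e-01,  5.25723194e-01,  5.49472609e-04],
       [ 5.05730949e-01, -8.18591323e-01,  2.72294790e-01],
       [ 1.43601480e-01, -2.31351182e-01, -9.62213721e-01]]), 't': array([-0.55354184, -0.25584994,  0.40344184])}
[0.57606958 0.11980697 0.15161845] [0.14920065 0.15316463] 1768
[0.0045302  0.02605368] 121.6496650074809
```

View pics/w1.png

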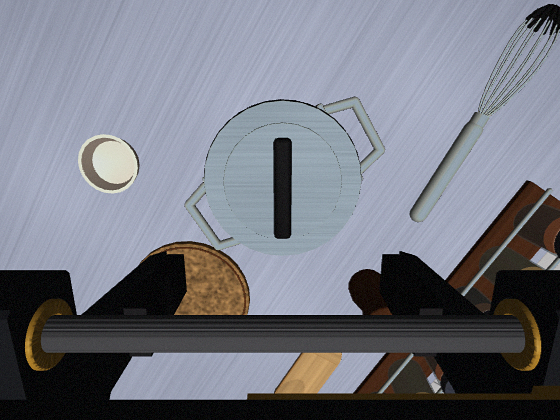

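The wrist view is clear: the bar is at about (283,188). I'll remove the wrist-camera error by looking from two other yaws.

Run:
```python
from h import *
A=[];B=[]
for a in (121.7,36.7,206.7):
    if a!=121.7 and env.inverse_kinematics([.578,.116,.32],down(a)) is None: print("no",a); continue
    env.goto([.578,.116,.32],down(a)); env.dwell(.3)
    p,d,m=snap("wrist"); X=cloud(d,m)
    t=(d>0)&(np.hypot(X[...,0]-.578,X[...,1]-.116)<.06)&(X[...,2]>.147)&(X[...,2]<.165)
    u=np.argwhere(t)[:,::-1]; C=cast(u,m,.152)[:,:2]
    (c,s,_)=cv2.minAreaRect((C*1000).astype(np.float32)); c=np.array(c)/1000
    print(a,t.sum(),c,s,C.mean(0),env.observe()["position"])
    r=np.radians(a); A.append(np.c_[np.eye(2),[[np.cos(r),-np.sin(r)],[np.sin(r),np.cos(r)]]]); B.append(c)
s,res,*_=np.linalg.lstsq(np.vstack(A),np.hstack(B),rcond=None); print("truth",s[:2],"e",s[2:],res,env.observe()["time"])
```

```text
121.7 1779 [0.57702374 0.11812337] (15.6936616897583, 90.26750946044922) [0.57585853 0.12001446] [0.57799927 0.11600099 0.31998582]
36.7 1781 [0.57848511 0.1179144 ] (16.259429931640625, 90.78985595703125) [0.5783347  0.11804939] [0.5779739  0.1159777  0.32000013]
206.7 1787 [0.57671533 0.11676036] (16.125995635986328, 90.81014251708984) [0.57670501 0.11684853] [0.57801107 0.11599801 0.32002865]
truth [0.57763927 0.11725401] e [1.06105508e-03 3.89091532e-05] [1.50895371e-09] 8.5417
```

Solved: the bar is at (0.5776, 0.1173), residual about 0, wrist error about 1 mm. Next I'll pick the flat lid, park it, and look at the bare pot.

```bash
cat >> h.py <<'E'
Z=.27
def pick(xy,deg,ztcp,F=30,v=.12):
    env.goto([*xy,ztcp+.09],down(deg)); env.movel([*xy,ztcp],velocity=v); env.grip(0,F); env.dwell(.2)
    env.movel([*xy,ztcp+.03],velocity=.05); o=env.observe()
    print("pick open",o["opening"],"ff",o["finger_force"],"F",o["ft_force"].round(2),"M",o["wrist_torque"].round(2))
    env.movel([*xy,max(Z,ztcp+.09)],velocity=.2)
def place(xy,deg,ztcp):
    env.goto([*xy,max(Z,ztcp+.06)],down(deg)); env.movel([*xy,ztcp+.02],velocity=.15)
    env.movel([*xy,ztcp+.006],velocity=.03); env.dwell(.2); f0=env.observe()["ft_force"][2]
    for dz in np.arange(.004,-.0045,-.001):
        env.movel([*xy,ztcp+dz],velocity=.02); f=env.observe()["ft_force"][2]
        if f-f0>2: break
    env.dwell(.1); o=env.observe(); print("place dz",round(dz,4),"dF",f-f0,"lat",o["ft_force"].round(1),"z",o["position"][2])
    env.grip(1.0); env.dwell(.2); print("released",env.observe()["opening"]); env.movel([*xy,ztcp+.1],velocity=.2)
def mask_img(n,name):
    p,d,m=snap(n); cv2.imwrite(f"pics/{name}.png",p[...,::-1]); return p,d,m
E
python3 - <<'E'
from h import *
pick([.5776,.1173],121.7,.135)
place([.563,-.110],80,.046)
print(env.observe()["time"])
env.goto([.563,-.110,.28],down(80)); env.dwell(.2); p,d,m=mask_img("wrist","w2"); X=cloud(d,m)
t=(d>0)&(np.hypot(X[...,0]-.563,X[...,1]+.110)<.06)&(X[...,2]>.056)&(X[...,2]<.08)
C=cast(np.argwhere(t)[:,::-1],m,.063)[:,:2]; print(t.sum(),cv2.minAreaRect((C*1000).astype(np.float32)))
env.goto([.5776,.1173,.33],down(100)); env.dwell(.2); p,d,m=mask_img("wrist","w3"); np.savez("w3.npz",p=p,d=d,**m)
print(env.observe()["time"])
E
python3 -c "
import cv2,numpy as np;a=[cv2.resize(cv2.imread(f'pics/w{i}.png'),(400,300)) for i in (2,3)];cv2.imwrite('pics/c23.png',np.hstack(a))"
```

```text
pick open 0.1741734765936661 ff 29.999387003481388 F [-0.38  0.11 -2.14] M [-0.01 -0.09  0.  ]
place dz -0.001 dF 7.622572831664437 lat [-3.3  0.5  5.8] z 0.04589713977485134
released 0.9959176861633551
20.325
1346 ((564.9065551757812, -108.37265014648438), (90.11825561523438, 15.058806419372559), 79.84527587890625)
22.35
```

View pics/c23.png

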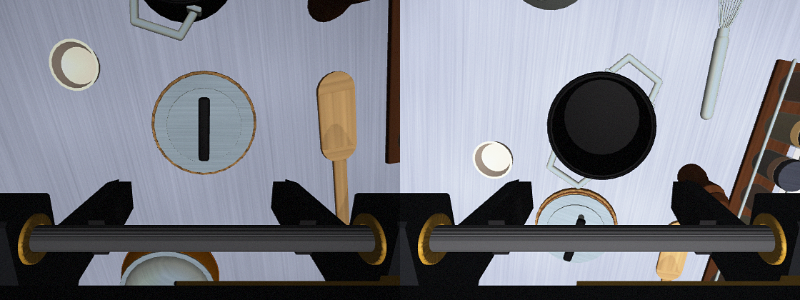

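The lid is parked flat and centred on the mat (left image), and the pot mouth is open (right image). Next I'll fit the pot rim and look at the domed lid.

```bash
cat >> h.py <<'E'
def rim(d,m,z,c,ro=.076):
    X=cloud(d,m); r=np.hypot(X[...,0]-c[0],X[...,1]-c[1])
    t=(d>0)&(r<.09)&(r>.06)&(abs(X[...,2]-z)<.006)
    P=cast(np.argwhere(t)[:,::-1],m,z)
    s,R,n=circ(P); return s,R,n,X[t].mean(0)
def knob(d,m,zt,dep,c):  # centre of knob pixels cast at the visible-equator height
    X=cloud(d,m); t=(d>0)&(np.hypot(X[...,0]-c[0],X[...,1]-c[1])<.04)&(X[...,2]>zt-dep)&(X[...,2]<zt+.01)
    k,_=cv2.findContours(t.astype(np.uint8),cv2.RETR_EXTERNAL,cv2.CHAIN_APPROX_NONE); k=max(k,key=cv2.contourArea).reshape(-1,2)
    return circ(cast(k,m,zt-dep)),t.sum(),X[t].max(0)
E
python3 - <<'E'
from h import *
z=np.load("w3.npz"); m={k:z[k] for k in("vertical_fov","cx","cy","R","t")}
print("pot rim",rim(z["d"],m,.110,[.5776,.1173]))
for a in(50,-40 ):
    b=[.4605,-.355]
    env.goto([*b,.32],down(a)); env.dwell(.3); p,d,m=mask_img("wrist",f"w4_{a}")
    print(a,"knob",knob(d,m,.148,.012,b)); X=cloud(d,m)
    t=(d>0)&(np.hypot(X[...,0]-b[0],X[...,1]-b[1])<.1)&(X[...,2]>.077)
    k,_=cv2.findContours(t.astype(np.uint8),cv2.RETR_EXTERNAL,cv2.CHAIN_APPROX_NONE); k=max(k,key=cv2.contourArea).reshape(-1,2)
    print("flange",circ(cast(k,m,.084)))
print(env.observe()["time"],env.observe()["joints"])
E
```

```text
pot rim (array([0.57753474, 0.11779586]), np.float64(0.07439960886958562), 3469, array([0.57705618, 0.12064351, 0.1096127 ]))
50 knob ((array([ 0.46078489, -0.35788667]), np.float64(0.0178317719221273), 110), np.int64(1168), array([ 0.47903803, -0.33949945,  0.14948485]))
flange (array([ 0.30564967, -0.53641998]), np.float64(0.2493402735707164), 1626)
-40 knob ((array([ 0.46072644, -0.35679903]), np.float64(0.017826827176466574), 109), np.int64(1176), array([ 0.47910207, -0.33984507,  0.15072742]))
flange (array([ 0.2802318 , -0.19830873]), np.float64(0.2493702390587217), 1627)
26.225 [-6.99583635e-01  5.01645947e-02  1.71526500e+00  7.68817851e-06
  1.37614758e+00  1.56918324e+00]
```

```bash
python3 - <<'E'
from h import *
pick([.4608,-.3573],50,.123)
place([.5776,.1176],100,.153)
env.goto([.5776,.1176,.36],down(100)); env.dwell(.2); p,d,m=mask_img("wrist","w5"); print("dome knob",knob(d,m,.178,.012,[.5776,.1176]))
c=[.4608,-.3573]
env.goto([*c,.30],down(50)); env.dwell(.2); p,d,m=mask_img("wrist","w6"); print("bowl",rim(d,m,.080,c))
c=[.452,.352]
env.goto([*c,.30],down(130)); env.dwell(.2); p,d,m=mask_img("wrist","w7"); print("wood",knob(d,m,.126,.012,c))
print(env.observe()["time"],env.observe()["joints"])
E
python3 -c "
import cv2,numpy as np;a=[cv2.resize(cv2.imread(f'pics/w{i}.png'),(400,300)) for i in (5,6,7)];cv2.imwrite('pics/c567.png',np.vstack([np.hstack(a[:2]),np.hstack([a[2],a[2]*0])]))"
```

```text
pick open 0.38761921627513574 ff 30.000182997900993 F [-0.38 -0.35 -2.16] M [-0.   -0.02 -0.02]
place dz -0.001 dF 7.937549826090853 lat [-3.4 -1.6  5.3] z 0.1529266867430814
released 1.0043004171213934
dome knob ((array([0.57904157, 0.11646337]), np.float64(0.017767985545635554), 106), np.int64(1130), array([0.59643934, 0.13513618, 0.17991705]))
bowl (array([ 0.46185869, -0.35658831]), np.float64(0.0743953810783319), 2505, array([ 0.46718426, -0.35031448,  0.07952075]))
wood ((array([0.45276359, 0.35166212]), np.float64(0.019936035607331336), 119), np.int64(1455), array([0.47143592, 0.37227696, 0.12818703]))
43.3917 [ 6.17270864e-01  4.20999111e-02  1.75983966e+00 -4.71292633e-05
  1.33966681e+00 -7.99696292e-02]
```

View pics/c567.png

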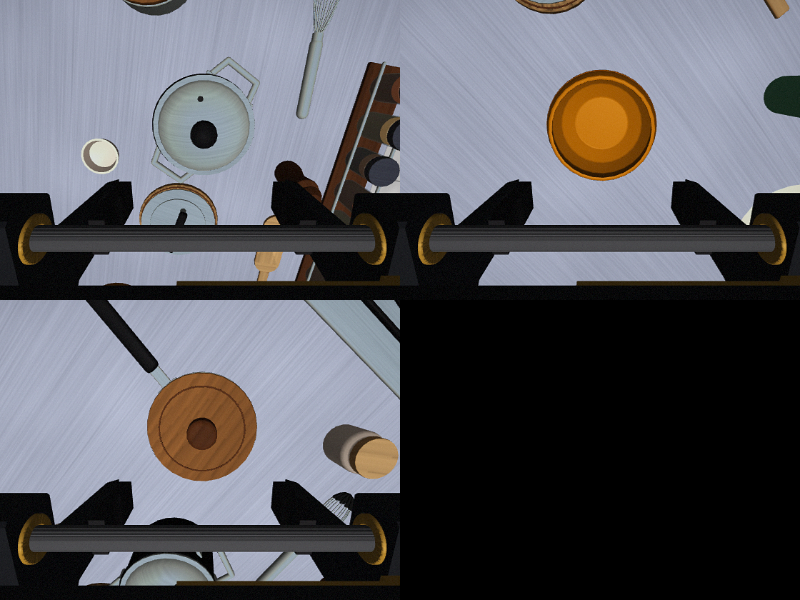

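The domed lid is seated, the bowl is open, and the wooden knob is at about (202,433) in the composite. Next I'll move the wooden lid.

```bash
python3 - <<'E'
from h import *
pick([.4526,.3516],130,.103)
place([.4615,-.3568],50,.108)
c=[.4615,-.3568]
env.goto([*c,.30],down(50)); env.dwell(.2); p,d,m=mask_img("wrist","w8"); print("wood knob",knob(d,m,.131,.012,c))
c=[.4526,.3516]
env.goto([*c,.29],down(130)); env.dwell(.2); p,d,m=mask_img("wrist","w9"); print("pan",rim(d,m,.075,c))
print(env.observe()["time"])
E
python3 -c "
import cv2,numpy as np;a=[cv2.resize(cv2.imread(f'pics/w{i}.png'),(400,300)) for i in (8,9)];cv2.imwrite('pics/c89.png',np.hstack(a))"
```

```text
pick open 0.43879549130320916 ff 29.962881946103153 F [ 0.46 -0.26 -2.67] M [-0.07 -0.13  0.03]
place dz -0.001 dF 8.813297268253766 lat [-2.3  1.8  5.5] z 0.10794402862932694
released 1.0029776503648338
wood knob ((array([ 0.46325905, -0.35628637]), np.float64(0.019871114891748653), 122), np.int64(1515), array([ 0.48355235, -0.33569626,  0.13344085]))
pan (array([0.45193808, 0.35275506]), np.float64(0.0743579897380957), 3578, array([0.45011496, 0.35498737, 0.07462302]))
58.5833
```

View pics/c89.png

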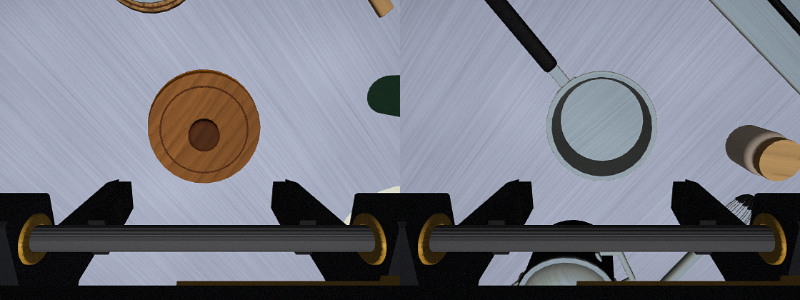

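The wooden lid is home on the bowl and the saucepan is open and undisturbed. Last is the flat lid.

```bash
python3 - <<'E'
from h import *
pick([.564,-.109],80,.046)
c=[.4522,.3523]
place(c,130,.100)
env.goto([*c,.30],down(130)); env.dwell(.2); p,d,m=mask_img("wrist","w10"); X=cloud(d,m)
r=np.hypot(X[...,0]-c[0],X[...,1]-c[1]); t=(d>0)&(r<.06)&(X[...,2]>.111)&(X[...,2]<.13)
C=cast(np.argwhere(t)[:,::-1],m,.117)[:,:2]; print(t.sum(),cv2.minAreaRect((C*1000).astype(np.float32)))
for lo,hi in((0,.045),(.063,.074)):
    q=(d>0)&(r>lo)&(r<hi)&(X[...,2]>.06)&(X[...,2]<.1); P=X[q]; print("plane",np.linalg.lstsq(np.c_[P[:,:2]-c,np.ones(len(P))],P[:,2],rcond=None)[0])
env.goto([.45,0,.35],down(90)); mask_img("top","t1"); mask_img("scene","s1")
print(env.observe()["time"])
E
python3 -c "
import cv2,numpy as np;a=[cv2.resize(cv2.imread(f'pics/{i}.png'),(400,300)) for i in ('w10','t1','s1')];cv2.imwrite('pics/fin.png',np.vstack([np.hstack(a[:2]),np.hstack([a[2],a[2]*0])]))"
```

```text
pick open 0.16996425141763713 ff 29.999678917229176 F [-0.01  0.55 -2.5 ] M [-0.02 -0.09 -0.03]
place dz -0.001 dF 7.982102549569229 lat [-2.8 -1.4  5.7] z 0.09987638179061116
released 0.9986757507347961
1639 ((452.9844055175781, 352.8173522949219), (15.255585670471191, 89.98968505859375), 39.80093765258789)
plane [ 0.00032672 -0.00037229  0.08327087]
plane [0.00062499 0.00065846 0.07927515]
73.9167
```

View pics/fin.png

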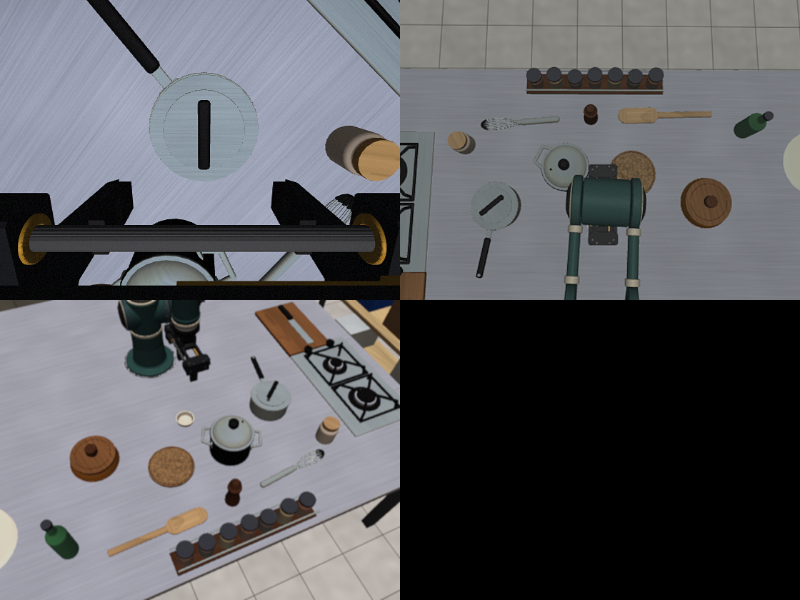

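All three lids sit level and centred, the mat is empty, and the arm is clear. I'm handing the job in.

```bash
python3 -c "
from h import *
print(ticket.sign_off())"
```

```text
the job is handed in; nothing more can be done
None
```

The job is handed in at about 74 s of 115 s: each lid measured seated on its own vessel, the flat lid was parked on the mat and taken off again, and the vessels, mwiko and whisk look undisturbed in the final pictures; sign-off returned no verdict.

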